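# Drain the dye cup: cup on the peg, wedge under the board

### The arm

A 6-joint arm with a two-finger parallel gripper is mounted at the origin on the work surface. World frame = base frame: x ahead of the robot, y to its left, z up, the work surface at z = 0. Lengths are in mm, angles in rad, forces in N, time in s.
With the tool pointing down it reaches from about 275 to 825 mm from the base axis. Payload 4.9 kg.
Tool frame: the origin (TCP) lies at the very end of the fingers, on their centre line; the grasp point (between the pads) lies env.tcp_to_grasp behind it (env.tcp_to_grasp is the distance from the TCP to the grasp point, in mm); z points along the fingers, y is the direction in which the jaws open and shut (so a half turn about z gives the same grasp; the last joint's range is limited). The gripper opens to 85 mm and grips with 20 to 120 N. Pads are 22 mm wide; open, the fingers measure 114 mm over their backs; the gripper's body (76 mm by 85 mm) begins 54 mm behind the grasp point. The pads swing forward as they close: fully open they stand 13 mm farther back than shut.
Start: joints at [1.025, 0.326, -0.193, 1.052, 0, 1.437], TCP at [220.139, 504.041, 204.681] pointing down, gripper open.
Joint ranges: [-2.65, 2.65], [-0.97, 1.79], [-1.3, 1.35], [-1.93, 2.1], [-1.47, 1.37], [-3.14, 3.14]. Speed limits (rad/s): [2.57, 2.57, 3.14, 3.14, 3.14, 3.14].

### API

Orientations are given as a rotation vector (axis times angle).
In Python, from bench import env, grab_frame, camera_params, regions_of, spot_point gives the robot as it stands.
- The arm moves only by the shell command python3 -m crank 'ROWS' [FORCE]. ROWS is a JSON object of lists of equal length, an entry for each row: "translation": the shift along the tool's x, y, z in mm, a list of three; "angular": the turn, a rotation vector about the tool's x, y, z in degrees, a list of three; "fingers": the opening, from 0 (shut) to 1 (fully open). A call has 1 to 5 rows; each row shifts and turns the commanded pose from where the row before left it, along the tool's axes as they then stand; what a row does not reach is not made up. A row lasts 1/8 s, in which the tool goes at most 62.5 mm and 10.7 degrees, less where a joint would pass 70% of its speed; a pose out of reach is approached as far as the arm can. A call is refused whole if a number of a shift passes 62.5 or a number of a turn 10.7, either way. A call with a gripper value outside its range is refused whole. The fingers move at their own pace and stop on an object; FORCE is the grip in N (left out, the last holds). Time passes only in rows, so rows that do not move let the fingers close. It gives the time, the measured TCP pose, the force and the opening at its end, in the units of the state.
- env.get_state(): the state, without advancing time (a new reading comes with each control period).
- grab_frame(name): name is "scene" or "top"; returns the picture (480x640x3 uint8, red, green, blue); there is no depth.
- camera_params(name): a dict with "fx", "fy", "cx", "cy" (pixels), "rvec" (rotation vector, rad) and "tvec" (3), from world to camera coordinates, as OpenCV has them. Camera axes: x right, y down, z forward; pixel columns grow to the right and rows downward; lengths in mm; the calibration is good to about 2 mm. A picture is of the moment at which its call begins. camera_params takes no time and is no camera call.
- env.hand_in(): hands the job in, once; it reports no verdict.
Trained networks look in the newest picture that a camera, given by its name, has taken for a name from the list of things; names that differ only in an ending like _2 or _b are one class to them, and where a whole thing is asked for, a point or a joint stands for the part that bears it (a point fixed in the world has none). Each returns a list of dicts, best first, with "confidence" (0 to 1); they miss things now and then, are a little off and sometimes report something else, mostly with a low value. They report only what shows in the picture. A call takes as long as a camera call. They do not tell look-alikes from the thing itself.
- regions_of(camera, query): "mask" (480x640 bool, what is visible of it).
- spot_point(camera, query): "centre" ([x, y, z] in mm, in world coordinates, good to about 4 mm: a listed point, or the origin of a listed thing).
The state is a dict: "clock": time; "joint_positions": joint angles; "joint_vel": joint speeds; "tau": joint torques, N m; "tool_pos": TCP position; "tool_rot": TCP orientation; "contact_force": force on the tool from outside, world axes, zero at the start; "moment": the same for the moment, N m; "opening": finger opening in mm.
Only numpy, scipy, OpenCV 4.12 (cv2) and the standard library are available. Lean on these libraries where they do the work, as an engineer would, in place of code of your own. Each camera call takes 0.05 s, during which the arm holds its last target.

### The job

Hang the rinsed blue cup upside down over the white peg of the draining board, its rim resting on the board, and let go of it. Then push the orange wedge, thin end first and flat on the bench, under the board's free front edge until the edge just lifts off its frame (about 5 mm), and finish while still holding the wedge there, so that the wedge alone carries the edge. Leave the jar, the tub and the mallet where they are.

Things in the scene. Friction and masses are not known exactly. Their poses are not given: they have to be found in the camera images.
- cup: Blue plastic cup, a straight round tube 56 mm in outer diameter and 75 mm long, closed at one end, wall 3 mm, about 90 g. Origin: centre of the outside of the closed end; its z axis runs along the cup's axis from the closed end to the open mouth. At the start it lies in the grey rest, its mouth low (the axis 20 degrees below level) and pointing roughly back to the robot.
- cup_mouth (a point): Centre of the cup's open mouth, in the plane of the rim, 75 mm from the closed end; axes as the cup's.
- cup_rest: Fixed grey sloping rest under the cup, 88 mm long, 56 mm wide. The sloping plate is 39 mm high at the high end and 9 mm at the low end; 5 mm rails along both sides, and a lip that stands 9 mm above the plate in front of the cup's mouth. Origin: centre of its underside, on the bench; its x axis points level from the low to the high end. The middle of the lying cup is about 50 mm above the bench.
- frame: Fixed dark steel frame under the draining board, 12 mm high: two runners along the left and right sides (tops at 12 mm, inner faces 99 mm either side of the middle) and a low bar below the far edge; open at the front. Origin: on the bench, below the middle of the board; its x axis points level from the board's free front edge to its hinged far edge, y along the front edge, z up.
- drain_board: Pale wooden draining board, 200 mm deep, 238 mm wide, 14 mm thick, about 0.9 kg, hinged along its far edge, with a white peg upright in its middle. Resting, it lies level on the frame, underside at 12 mm and top at 26 mm above the bench; only its free front edge, the one nearer the robot, can be lifted, and it falls back by its own weight. Origin: on the underside at the middle of the hinged far edge, 100 mm along x from the frame's origin; axes as the frame's when resting.
- board_edge (a point): Middle of the rounded front edge's lowest line (edge radius 7 mm), 93 mm before the frame's origin, at 12 mm above the bench when the board rests; its height above 12 mm is the lift. The rounded edge reaches 7 mm further forward.
- peg_foot (a point): Middle of the peg's foot on the board's upper face. The peg is 20 mm thick and 50 mm high above this point with a chamfered top and a 36 mm wide, 3 mm high foot flange, all of which goes inside the cup; z points up along the peg.
- wedge: Orange plastic wedge, about 150 g, standing flat on the bench. At the back an upright grip block 36 mm long (x -16 to +20 mm), 24 mm wide across y, 48 mm high; before it a ramp 36 mm wide that falls from 24 mm thick at x = 20 mm to 4 mm at the tip, x = 100 mm (1 mm in 4). Origin: on the underside, below the grip block; x points to the thin tip, y across, z up. The ramp is 12 mm thick at x = 68 mm, 17 mm at x = 48 mm and 20 mm at x = 36 mm.
- wedge_tip (a point): Middle of the lower edge of the wedge's thin tip, 100 mm before the wedge's origin.
- dye_jar: Bystander: amber jar with a black cap, 48 mm in diameter, 75 mm high, upright. It and the wedge may change places. Origin: centre of its underside.
- tub: Bystander: clear open plastic tub, 100 mm in diameter at the rim, 60 mm high, upright. Origin: centre of its underside.
- mallet: Bystander: wooden mallet lying on the bench, handle roughly along x. Origin: on the bench below it.
There are look-alikes about, which are no part of the job. Several things look just like the wedge: the one meant starts farthest from the robot's base.

How it is judged (in metres and radians):
On the way, in this order (a step that is already met when the one before it is completed fails the run):
1. the cup stands upside down over the peg, rim on the board, let go of (angle between cup's own z axis and vertical above 3 rad and horizontal distance between cup_mouth and peg_foot below 0.02 m and z of cup_mouth in the frame of peg_foot below 0.005 m and contact force between each of the arm, the fingers and cup below 0.1 N), for 0.2 s.
2. the wedge carries the board's front edge off the frame (z of board_edge in the frame of frame above 0.014 m and contact force between wedge and drain_board above 0.5 N and height (world z) of wedge below 0.004 m), for 0.2 s.
At the end, for the whole second after the job is handed in: Gripper still holding the wedge (over 1 N), wedge flat on the bench (4 mm, 0.08 rad) and pressing up on the board, front edge lifted 2 to 9 mm, board and cup untouched by the robot; cup upside down (0.14 rad), within 20 mm of the peg, rim within 5 mm of the board; all at rest (all of step 1 and all of step 2 and z of board_edge in the frame of frame below 0.021 m and contact force between the fingers and wedge above 1 N and contact force between each of the arm, the fingers and drain_board below 0.2 N and angle between wedge's own z axis and vertical below 0.08 rad and linear speed of wedge below 0.01 m/s and linear speed of cup below 0.02 m/s); the arm keeps its last pose, push and grip.
It fails at once if the jar is pushed more than 30 mm from its place or tipped over (distance of dye_jar from where it was at the start of the episode above 0.03 m or angle between dye_jar's own z axis and vertical above 0.5 rad).
It fails at once if the tub is pushed more than 30 mm from its place or tipped over (distance of tub from where it was at the start of the episode above 0.03 m or angle between tub's own z axis and vertical above 0.5 rad).
It fails at once if the mallet is pushed more than 30 mm from its place (distance of mallet from where it was at the start of the episode above 0.03 m).
It fails at once if the board is lifted more than 20 mm (z of board_edge in the frame of frame above 0.032 m).
It also fails if it takes over 64 s, if anything falls off the work surface, if the arm or the gripper's body presses on something with over 40 N, if the wrist force passes 120 N, or if a joint passes its speed limit or range.

## Working session

There is one attempt and no reset: what is moved stays moved. The work goes in short steps, Python scripts to look and compute and a shell command to move; the robot and the scene stay as the last step left them, time stands still between calls to the robot, and variables do not carry over. Pictures are saved under pics/ and viewed, and the job is handed in when it is done.

```bash
ls; mkdir -p pics
python3 - <<'E'
from bench import env, grab_frame, camera_params
import cv2
for n in ("scene","top"):
    cv2.imwrite(f"pics/{n}0.png",grab_frame(n)[:,:,::-1])
    print(n,camera_params(n))
print(env.tcp_to_grasp); s=env.get_state(); print(s)
E
```

```text
pics
scene {'fx': 490.8127400725061, 'fy': 490.8127400725061, 'cx': 319.4302050017096, 'cy': 233.31265079416187, 'rvec': array([ 1.54084626,  1.72732959, -0.91829015]), 'tvec': array([  96.61919333, -200.80011422, 1718.43563722])}
top {'fx': 533.9287531180639, 'fy': 533.9287531180639, 'cx': 323.4977671651444, 'cy': 239.06783961259336, 'rvec': array([ 2.20025702, -2.15152408,  0.08242459]), 'tvec': array([ -32.18559534,  526.19056439, 1219.11981055])}
18.700000000000003
{'clock': 0.1, 'joint_positions': array([ 1.02479689e+00,  3.26856528e-01, -1.93460567e-01,  1.05202233e+00,
       -2.06226814e-06,  1.43660417e+00]), 'joint_vel': array([-0.00069321, -0.00148708,  0.00184882, -0.00034814,  0.00065405,
       -0.00062736]), 'tau': array([ 1.85219171e-03, -4.44238973e+01,  2.63038695e+01,  7.87818397e-03,
       -1.25983893e-04,  6.11611284e-06]), 'tool_pos': array([219.84068287, 503.54505192, 203.99623976]), 'tool_rot': array([-6.42199238e-01, -3.07472886e+00,  2.28577080e-03]), 'contact_force': array([-0.18418265, -1.26205732,  0.218404  ]), 'moment': array([ 0.0006943 , -0.01164421,  0.03909513]), 'opening': 85.40072809722425}
```

View pics/scene0.png

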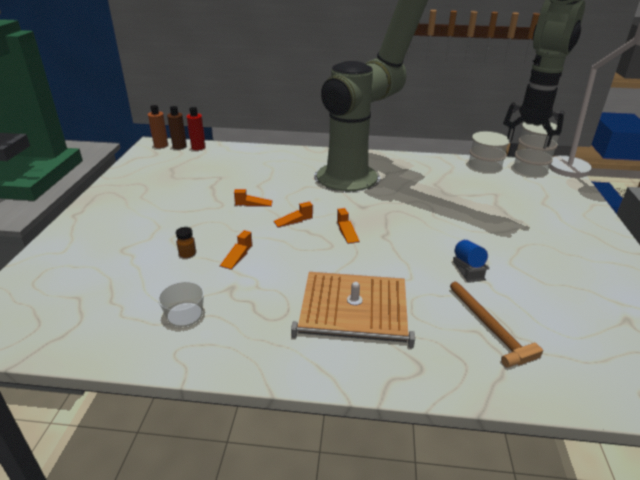

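View pics/top0.png

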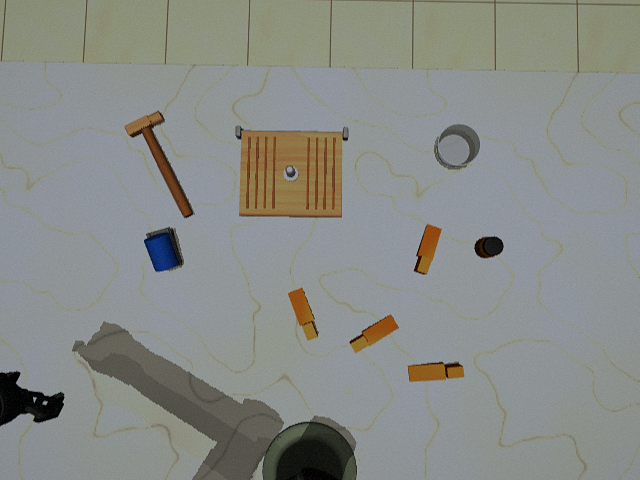

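Top image: the board is at (291,173), the cup at (163,250) and the mallet at (160,165). The jar is at (489,246) and the tub at (457,146). There are four wedge look-alikes, at (427,249), (303,314), (374,333) and (436,372). I'll measure their positions and distances from the base.

```bash
cat > h.py <<'E'
import numpy as np, cv2
from scipy.spatial.transform import Rotation as R
from bench import env, grab_frame, camera_params, regions_of, spot_point
def proj(n,P):
    c=camera_params(n);K=np.array([[c['fx'],0,c['cx']],[0,c['fy'],c['cy']],[0,0,1]])
    return cv2.projectPoints(np.array(P,float).reshape(-1,3),c['rvec'],c['tvec'],K,None)[0].reshape(-1,2)
def back(n,px,z):
    c=camera_params(n);M=R.from_rotvec(c['rvec']).as_matrix();o=-M.T@c['tvec']
    px=np.array(px,float).reshape(-1,2)
    d=np.c_[(px[:,0]-c['cx'])/c['fx'],(px[:,1]-c['cy'])/c['fy'],np.ones(len(px))]@M
    return o+d*((z-o[2])/d[:,2])[:,None]
E
python3 - <<'E'
from h import *
np.set_printoptions(precision=1,suppress=True)
for n in ("top","scene"):
  grab_frame(n)
  for q in ["cup","cup_mouth","cup_rest","frame","drain_board","board_edge","peg_foot","wedge","wedge_tip","dye_jar","tub","mallet"]:
    print(n,q,[(np.round(r['centre']),round(r['confidence'],2),round(float(np.hypot(*r['centre'][:2])))) for r in spot_point(n,q)])
print(proj("top",[[0,0,0],[300,0,0]]),env.get_state()['clock'])
im=cv2.imread('pics/top0.png')
cv2.imwrite('pics/crop0.png',cv2.resize(im[100:400,120:520],(800,600),interpolation=cv2.INTER_CUBIC))
cv2.imwrite('pics/crop1.png',cv2.resize(im[215:290,390:490],(800,600),interpolation=cv2.INTER_CUBIC))
E
```

```text
top cup [(array([526., 355.,  66.]), 0.71, 635)]
top cup_mouth [(array([459., 332.,  33.]), 0.88, 567)]
top cup_rest [(array([497., 352.,   2.]), 0.6, 609)]
top frame [(array([679.,  60.,  -1.]), 0.67, 681)]
top drain_board [(array([778.,  63.,  14.]), 0.9, 780), (array([690., 361.,   1.]), 0.48, 778)]
top board_edge [(array([588.,  56.,  10.]), 0.58, 590), (array([ 745., -325.,    2.]), 0.54, 813)]
top peg_foot [(array([678.,  58.,  30.]), 0.85, 681)]
top wedge [(array([ 288., -106.,   -0.]), 0.97, 308), (array([315.,   4.,  -4.]), 0.85, 315), (array([ 234., -325.,   -4.]), 0.71, 400), (array([676.,  55.,  28.]), 0.68, 679), (array([ 469., -250.,   -0.]), 0.58, 531)]
top wedge_tip [(array([ 562., -281.,    4.]), 0.88, 629), (array([ 220., -227.,   -2.]), 0.78, 316), (array([ 349., -187.,    3.]), 0.7, 396)]
top dye_jar [(array([ 516., -400.,   -2.]), 0.6, 653)]
top tub [(array([ 749., -328.,    2.]), 0.87, 817)]
top mallet [(array([692., 356.,   0.]), 0.81, 778)]
scene cup [(array([521., 356.,  60.]), 0.68, 631)]
scene cup_mouth [(array([457., 336.,  42.]), 0.73, 568), (array([499.,
[... 213 characters left out ...]
(array([585.,  55.,  13.]), 0.83, 588), (array([687., 360.,  -6.]), 0.4, 775)]
scene peg_foot [(array([678.,  59.,  26.]), 0.81, 681)]
scene wedge [(array([ 236., -326.,   -3.]), 0.91, 402), (array([313.,   4.,   2.]), 0.89, 313), (array([ 465., -253.,    0.]), 0.85, 530), (array([ 288., -106.,   -0.]), 0.58, 307)]
scene wedge_tip [(array([409.,  41.,   2.]), 0.94, 411), (array([ 222., -228.,    3.]), 0.89, 318), (array([ 337., -190.,    2.]), 0.88, 387)]
scene dye_jar [(array([ 512., -396.,    3.]), 0.87, 647)]
scene tub [(array([ 747., -327.,   -0.]), 0.77, 815)]
scene mallet [(array([690., 362.,  -5.]), 0.69, 779), (array([679.,  58.,  28.]), 0.52, 681)]
[[309.4 469.5]
 [312.6 336.6]] 1.4
```

View pics/crop0.png

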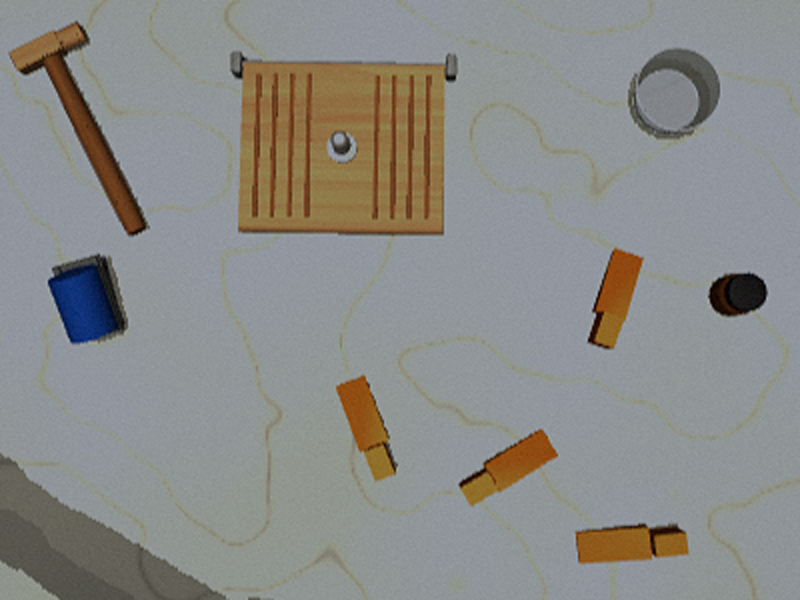

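View pics/crop1.png

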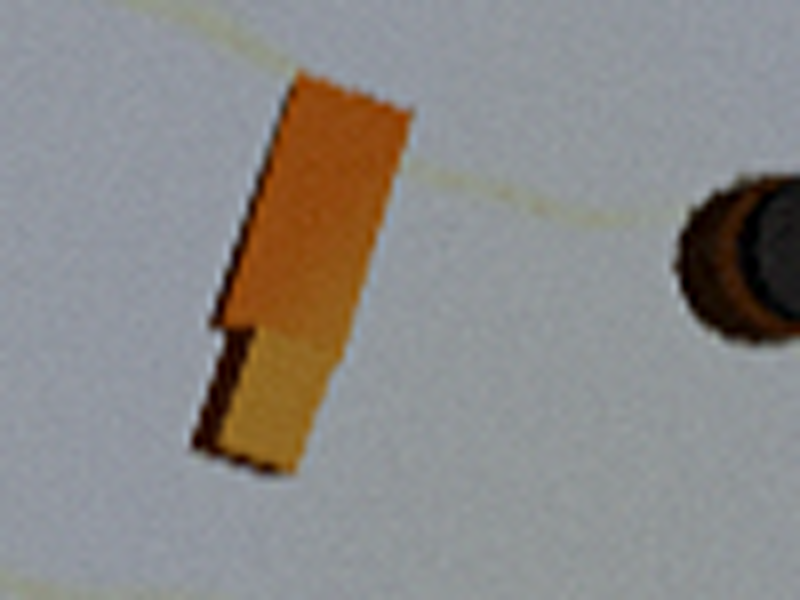

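The wedge at top pixel (427,249), about 530 mm from the base, is the one meant; the others are at about 310, 313 and 400 mm. Next I'll fit the cup, board and wedge poses in both images.

```bash
cat > fit.py <<'E'
from h import *
from scipy.optimize import minimize
np.set_printoptions(precision=1,suppress=True)
def hull(n,P):
    m=np.zeros((480*4,640*4),np.uint8)
    cv2.fillConvexPoly(m,cv2.convexHull(np.round((proj(n,P)+.5)*4).astype(np.int32)),1)
    return cv2.resize(m.astype(np.float32),(640,480),interpolation=cv2.INTER_AREA)
def fit(model,masks,x0,step,boxes=None):
    def f(x):
        e=0
        for n,m in masks.items():
            r=np.zeros((480,640),np.float32)
            for P in model(x): r=np.maximum(r,hull(n,P))
            e+=np.abs(r-m).sum()/m.sum()
        return e
    s=np.vstack([x0]+[np.array(x0)+np.eye(len(x0))[i]*step[i] for i in range(len(x0))])
    r=minimize(f,x0,method='Nelder-Mead',options=dict(initial_simplex=s,xatol=.05,fatol=1e-5,maxiter=400))
    r=minimize(f,r.x,method='Nelder-Mead',options=dict(initial_simplex=s-s[0]+r.x,xatol=.05,fatol=1e-5,maxiter=400))
    return r.x,r.fun
def Z(a): return R.from_euler('z',a,degrees=True).as_matrix()
def cupm(x): # mid xyz, yaw of axis(closed->mouth), tilt down 20
    d=R.from_euler('zy',[x[3],20],degrees=True).as_matrix()
    t=np.linspace(0,2*np.pi,60)
    c=np.r_[[np.r_[s,28*np.cos(a),28*np.sin(a)] for s in(-37.5,37.5) for a in t]]
    return [c@d.T+x[:3]]
def wedgem(x):
    def box(xs,w,h): return np.array([[a,b,c] for a,hh in zip(xs,h) for b in(-w,w) for c in(0,hh)])
    return [box((-16,20),12,(48,48))@Z(x[2]).T+[x[0],x[1],0],box((20,100),18,(24,4))@Z(x[2]).T+[x[0],x[1],0]]
def boardm(x):
    P=np.array([[a,b,c] for a in(-93,100) for b in(-119,119) for c in(12,26)]+[[-100,b,19] for b in(-119,119)])
    return [P@Z(x[2]).T+[x[0],x[1],0]]
E
python3 - <<'E'
from fit import *
ms={k:{} for k in('cup','w','b')}
for n in("top","scene"):
    im=cv2.imread(f'pics/{n}0.png');h=cv2.cvtColor(im,cv2.COLOR_BGR2HSV).astype(int)
    def near(p,r):
        c=proj(n,[p])[0];yy,xx=np.mgrid[:480,:640];return np.hypot(xx-c[0],yy-c[1])<r
    ms['cup'][n]=((h[...,0]>105)&(h[...,0]<125)&(h[...,1]>170)&near([490,345,50],45)).astype(np.float32)
    ms['w'][n]=((h[...,0]<22)&(h[...,1]>150)&near([507,-262,10],38)).astype(np.float32)
    for q,k in(('drain_board','b'),):
        grab_frame(n);r=regions_of(n,q);print(n,q,[(a['confidence'],a['mask'].sum()) for a in r]); ms[k][n]=r[0]['mask'].astype(np.float32)
    print(n,[int(m[n].sum()) for m in ms.values()])
    dbg=im.copy()
    for k,c in(('cup',(0,255,255)),('w',(255,0,255)),('b',(0,255,0))):
        cs,_=cv2.findContours(ms[k][n].astype(np.uint8),cv2.RETR_EXTERNAL,cv2.CHAIN_APPROX_NONE);cv2.drawContours(dbg,cs,-1,c,1)
    cv2.imwrite(f'pics/dbg_{n}.png',dbg)
for k,mod,x0,st in(('cup',cupm,[490,345,50,198],[10,10,5,8]),('w',wedgem,[467,-251,-17],[8,8,6]),('b',boardm,[679,58,0],[6,6,3])):
    for sel in(('top','scene'),('top',),('scene',)):
        print(k,sel,*fit(mod,{n:ms[k][n] for n in sel},x0,st))
E
```

```text
top drain_board [(0.68, np.int64(8690)), (0.62, np.int64(492))]
top [872, 732, 8690]
scene drain_board [(0.85, np.int64(6301))]
scene [556, 515, 6301]
cup ('top', 'scene') [488.7 349.7  41.6 209.4] 0.597157895565033
cup ('top',) [489.2 348.9  44.6 207. ] 0.13596616685390472
cup ('scene',) [466.  351.2  30.6 247.7] 0.21650180220603943
w ('top', 'scene') [ 470.7 -249.1  -18.2] 0.30685263872146606
w ('top',) [ 470.8 -248.5  -18.5] 0.06386612355709076
w ('scene',) [ 467.3 -254.8  -14.7] 0.20218446850776672
b ('top', 'scene') [679.5  59.9   0.2] 0.044770658016204834
b ('top',) [679.3  60.6   0.4] 0.01208285428583622
b ('scene',) [679.7  57.    0.3] 0.02000674419105053
```

Run:
```python
import cv2,numpy as np
a=cv2.imread('pics/dbg_top.png');b=cv2.imread('pics/dbg_scene.png')
t=[a[215:290,125:200],a[215:290,395:470],b[225:285,435:495],b[220:280,205:265]]
t=[cv2.resize(i,(300,300),interpolation=cv2.INTER_NEAREST) for i in t]
cv2.imwrite('pics/d.png',np.vstack([np.hstack(t[:2]),np.hstack(t[2:])]))
```

```text
(no output)
```

View pics/d.png

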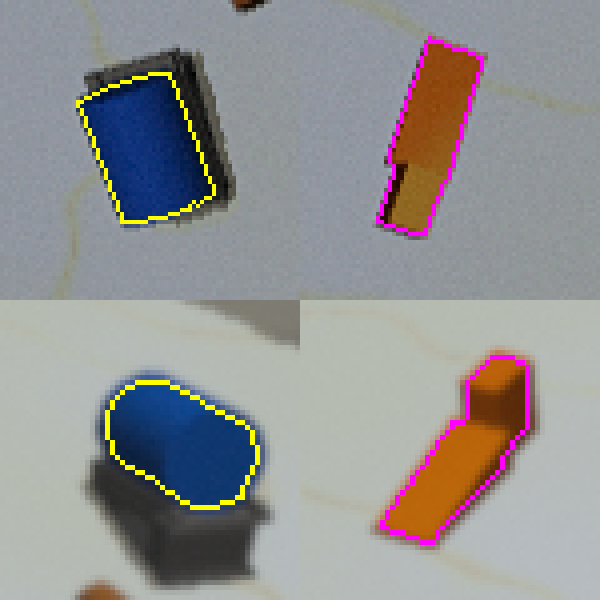

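```bash
sed -i "s/'zy',/'ZY',/" fit.py
python3 - <<'E'
from fit import *
for k,mod,x0,st in(('cup',cupm,[490,345,50,198],[10,10,5,8]),('w',wedgem,[467,-251,-17],[8,8,6])):
    ms={}
    for n in("top","scene"):
        im=cv2.imread(f'pics/{n}0.png').astype(int);b,g,r=im[...,0],im[...,1],im[...,2]
        def near(p,rr):
            c=proj(n,[p])[0];yy,xx=np.mgrid[:480,:640];return np.hypot(xx-c[0],yy-c[1])<rr
        m=((b-r>40)&near([490,345,50],45)) if k=='cup' else ((r-b>25)&near([507,-262,10],38))
        ms[n]=m.astype(np.float32)
    for sel in(('top','scene'),('top',),('scene',)):
        x,e=fit(mod,{n:ms[n] for n in sel},x0,st);print(k,sel,x,e)
E
```

```text
Traceback (most recent call last):
  File "fit.py", line 18, in fit
    r=minimize(f,r.x,method='Nelder-Mead',options=dict(initial_simplex=s-s[0]+r.x,xatol=.05,fatol=1e-5,maxiter=400))
  File "fit.py", line 13, in f
    for P in model(x): r=np.maximum(r,hull(n,P))
                                      ~~~~^^^^^
  File "fit.py", line 6, in hull
    cv2.fillConvexPoly(m,cv2.convexHull(np.round((proj(n,P)+.5)*4).astype(np.int32)),1)
                                                  ~~~~^^^^^
  File "h.py", line 5, in proj
    c=camera_params(n);K=np.array([[c['fx'],0,c['cx']],[0,c['fy'],c['cy']],[0,0,1]])
ValueError: time passes only in moves, steps and waits
```

```bash
sed -i "s/^def proj/import functools\ncamera_params=functools.lru_cache(camera_params)\ndef proj/" h.py
python3 - <<'E'
from fit import *
for k,mod,x0,st in(('cup',cupm,[490,345,50,198],[10,10,5,8]),('w',wedgem,[467,-251,-17],[8,8,6])):
    ms={}
    for n in("top","scene"):
        im=cv2.imread(f'pics/{n}0.png').astype(int);b,g,r=im[...,0],im[...,1],im[...,2]
        def near(p,rr):
            c=proj(n,[p])[0];yy,xx=np.mgrid[:480,:640];return np.hypot(xx-c[0],yy-c[1])<rr
        m=((b-r>40)&near([490,345,50],45)) if k=='cup' else ((r-b>25)&near([507,-262,10],38))
        ms[n]=m.astype(np.float32)
    for sel in(('top','scene'),('top',),('scene',)):
        x,e=fit(mod,{n:ms[n] for n in sel},x0,st);print(k,sel,x,e)
print(env.get_state()['clock'],env.get_state()['tool_pos'])
E
```

```text
cup ('top', 'scene') [487.  346.8  48.  194.4] 0.24854564666748047
cup ('top',) [487.5 347.9  50.8 199.4] 0.10295401513576508
cup ('scene',) [492.4 343.1  52.1 189.7] 0.08525485545396805
w ('top', 'scene') [ 471.6 -250.3  -17.8] 0.20115098357200623
w ('top',) [ 471.3 -249.1  -18.1] 0.04815303534269333
w ('scene',) [ 469.2 -252.6  -18.3] 0.05187007784843445
1.6 [220.1 504.1 204.7]
```

```bash
cat > to.py <<'E'
import sys
from h import *
# to.py x y z(of TCP) [tool z az, tool elevation below horizontal, y-azimuth] -> remaining in tool axes
np.set_printoptions(precision=1,suppress=True)
def rem(p,M):
    s=env.get_state();C=R.from_rotvec(s['tool_rot'])
    print('t',round(s['clock'],2),'pos',s['tool_pos'],'F',s['contact_force'],'open',round(s['opening'],1),'q',np.round(s['joint_positions'],2))
    print('shift in tool',C.inv().apply(np.array(p)-s['tool_pos']),'turn in tool',(C.inv()*R.from_matrix(M)).as_rotvec(degrees=True))
def tool(az,el):  # z axis az, el below horizontal; y horizontal at az+90 ; x = y cross z
    a,e=np.radians([az,el]);z=np.array([np.cos(e)*np.cos(a),np.cos(e)*np.sin(a),-np.sin(e)]);y=np.array([-np.sin(a),np.cos(a),0])
    return np.c_[np.cross(y,z),y,z]
if __name__=='__main__':
    v=list(map(float,sys.argv[1:])); rem(v[:3],tool(v[3],v[4]))
E
python3 to.py 502 349 140 17 90
python3 -m crank '{"translation":[[-60,-6,0],[-60,-6,0],[-60,-6,0],[-60,-6,0],[-60,-6,0]],"angular":[[0,0,0],[0,0,0],[0,0,-5],[0,0,-8],[0,0,-8]],"fingers":[1,1,1,1,1]}' 40
python3 to.py 502 349 140 17 90
```

```text
t 1.6 pos [220.1 504.1 204.7] F [-0.2  0.5 -0.5] open 85.7 q [ 1.   0.3 -0.2  1.1  0.   1.4]
shift in tool [-320.4  -29.3   64.7] turn in tool [  0.   -0.  -40.6]
clock: 2.22
tool_pos: [492.3, 372.6, 205.0]
tool_rot: [0.065, 3.141, 0.001]
contact_force: [0.6, 1.3, 0.6]
opening: 85.4
t 2.23 pos [492.3 372.6 205. ] F [0.6 1.3 0.6] open 85.4 q [ 0.5  0.5 -0.   1.1  0.   0.6]
shift in tool [-10.6 -23.2  65. ] turn in tool [  0.    0.  -19.4]
```

```bash
python3 -m crank '{"translation":[[-10.5,-23,20],[0,0,25],[0,0,20],[0,0,0]],"angular":[[0,0,0],[0,0,-9.7],[0,0,-9.7],[0,0,0]],"fingers":[1,1,1,1]}'
python3 to.py 499 348.5 38 17 90
python3 - <<'E'
from h import *
a=grab_frame('top');b=grab_frame('scene')
t=[cv2.resize(i,(400,400),interpolation=cv2.INTER_CUBIC) for i in(a[200:300,110:210],b[170:300,400:530])]
cv2.imwrite('pics/g1.png',np.hstack(t)[:,:,::-1])
E
```

```text
clock: 2.72
tool_pos: [499.0, 349.5, 138.0]
tool_rot: [0.455, -3.105, 0.002]
contact_force: [-0.5, -0.4, -0.5]
opening: 85.3
t 2.73 pos [499.  349.5 138. ] F [-0.5 -0.4 -0.5] open 85.3 q [ 0.5  0.5 -0.1  1.   0.   0.2]
shift in tool [ -0.1  -0.9 100. ] turn in tool [-0.  -0.2 -0.3]
```

View pics/g1.png

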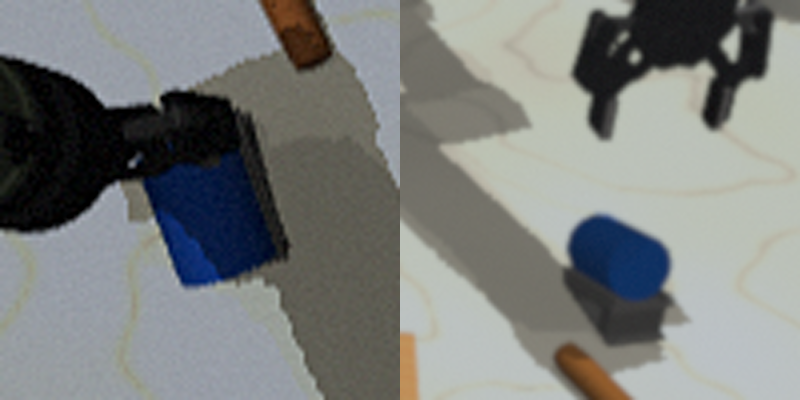

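The open jaws straddle the cup. In the left (top) crop the gripper covers its closed half, and in the right (scene) crop the fingers are either side of it. I'll descend and close.

```bash
python3 -m crank '{"translation":[[0,-1,30],[0,0,30],[0,0,25],[0,0,10],[0,0,5]],"angular":[[0,0,0],[0,0,0],[0,0,0],[0,0,0],[0,0,0]],"fingers":[1,1,1,1,1]}'
python3 -m crank '{"translation":[[0,0,0],[0,0,0],[0,0,0],[0,0,0],[0,0,0]],"angular":[[0,0,0],[0,0,0],[0,0,0],[0,0,0],[0,0,0]],"fingers":[0.5,0.4,0.4,0.4,0.4]}' 40
```

```text
clock: 3.45
tool_pos: [501.0, 349.8, 40.3]
tool_rot: [-0.458, 3.107, 0.001]
contact_force: [0.7, 0.5, -0.4]
opening: 85.4
clock: 4.08
tool_pos: [501.2, 350.0, 41.2]
tool_rot: [-0.459, 3.106, 0.002]
contact_force: [-0.8, -0.2, 5.0]
opening: 45.7
```

```bash
python3 to.py 499 348.5 38 17 90
python3 - <<'E'
from h import *
a=grab_frame('top');b=grab_frame('scene')
t=[cv2.resize(i,(400,400),interpolation=cv2.INTER_CUBIC) for i in(a[200:300,110:210],b[200:300,430:530])]
cv2.imwrite('pics/g2.png',np.hstack(t)[:,:,::-1])
E
```

```text
t 4.08 pos [501.2 350.   41.2] F [-0.8 -0.2  5. ] open 45.7 q [ 0.5  0.6 -0.2  0.8  0.   0.2]
shift in tool [ 2.5 -0.8  3.2] turn in tool [ 0.   0.1 -0.2]
```

View pics/g2.png

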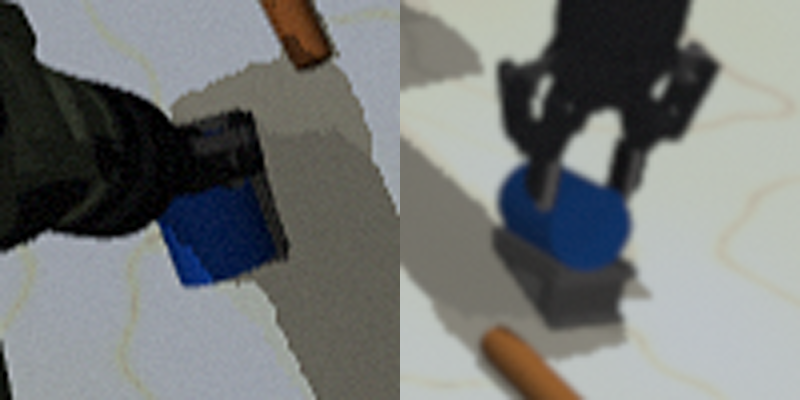

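The opening is 45.7 mm on a 56 mm cup, so the pads are gripping above its axis because they stand back when partly open. I'll reopen, go about 9 mm lower and grip again.

```bash
python3 -m crank '{"translation":[[0,0,0],[0,0,0],[0,0,0],[0,0,5],[1,0,5]],"angular":[[0,0,0],[0,0,0],[0,0,0],[0,0,0],[0,0,0]],"fingers":[1,1,1,1,1]}'
python3 -m crank '{"translation":[[0,0,0],[0,0,0],[0,0,0],[0,0,0],[0,0,0]],"angular":[[0,0,0],[0,0,0],[0,0,0],[0,0,0],[0,0,0]],"fingers":[0.7,0.5,0.5,0.5,0.5]}' 40
```

```text
clock: 4.8
tool_pos: [499.4, 349.0, 29.1]
tool_rot: [0.459, -3.108, 0.0]
contact_force: [0.3, 0.5, -0.5]
opening: 85.1
clock: 5.42
tool_pos: [499.4, 349.1, 30.1]
tool_rot: [0.459, -3.108, -0.0]
contact_force: [-2.2, -2.0, 5.7]
opening: 52.3
```

Run:
```python
from h import *
a=grab_frame('top');b=grab_frame('scene')
t=[cv2.resize(i,(400,400),interpolation=cv2.INTER_CUBIC) for i in(a[200:300,110:210],b[215:285,440:510])]
cv2.imwrite('pics/g3.png',np.hstack(t)[:,:,::-1])
print(env.get_state()['opening'])
```

```text
52.06168175208964
```

View pics/g3.png

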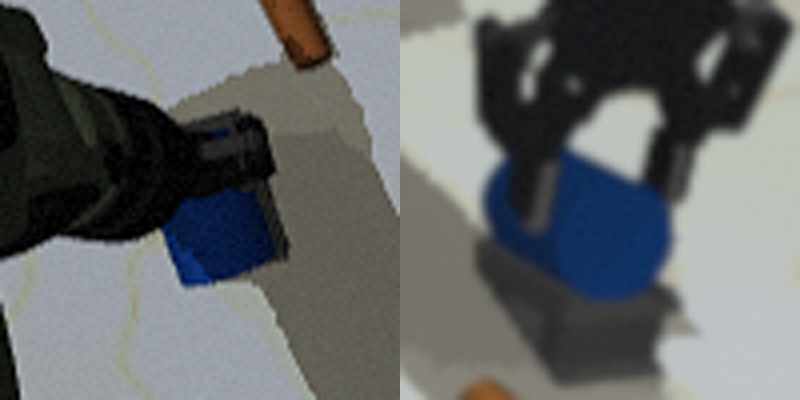

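```bash
python3 -m crank '{"translation":[[0,0,0],[0,0,0],[0,0,0],[0,0,3],[0,0,3]],"angular":[[0,0,0],[0,0,0],[0,0,0],[0,0,0],[0,0,0]],"fingers":[1,1,1,1,1]}'
python3 -m crank '{"translation":[[0,0,0],[0,0,0],[0,0,0],[0,0,0],[0,0,0]],"angular":[[0,0,0],[0,0,0],[0,0,0],[0,0,0],[0,0,0]],"fingers":[0.7,0.5,0.5,0.5,0.5]}' 40
```

```text
clock: 6.15
tool_pos: [499.4, 349.0, 23.4]
tool_rot: [0.459, -3.108, 0.0]
contact_force: [-1.4, -0.0, -0.4]
opening: 85.4
clock: 6.78
tool_pos: [499.6, 349.1, 24.0]
tool_rot: [-0.459, 3.108, 0.0]
contact_force: [-1.2, -0.4, 3.0]
opening: 53.7
```

```bash
python3 -m crank '{"translation":[[0,0,0],[0,0,0],[0,0,0],[0,0,2],[0,0,3]],"angular":[[0,0,0],[0,0,0],[0,0,0],[0,0,0],[0,0,0]],"fingers":[1,1,1,1,1]}'
python3 -m crank '{"translation":[[0,0,0],[0,0,0],[0,0,0],[0,0,0],[0,0,0]],"angular":[[0,0,0],[0,0,0],[0,0,0],[0,0,0],[0,0,0]],"fingers":[0.7,0.5,0.5,0.5,0.5]}' 40
python3 - <<'E'
from h import *
a=grab_frame('top');b=grab_frame('scene')
t=[cv2.resize(i,(400,400),interpolation=cv2.INTER_CUBIC) for i in(a[200:300,110:210],b[215:285,440:510])]
cv2.imwrite('pics/g4.png',np.hstack(t)[:,:,::-1])
print(env.get_state()['opening'])
E
```

```text
clock: 7.4
tool_pos: [499.5, 349.1, 18.5]
tool_rot: [-0.459, 3.108, 0.0]
contact_force: [-0.7, -0.3, 0.0]
opening: 85.3
clock: 8.02
tool_pos: [499.6, 349.1, 18.9]
tool_rot: [-0.459, 3.108, 0.0]
contact_force: [-0.7, -0.4, 2.4]
opening: 54.3
53.849245244677064
```

View pics/g4.png

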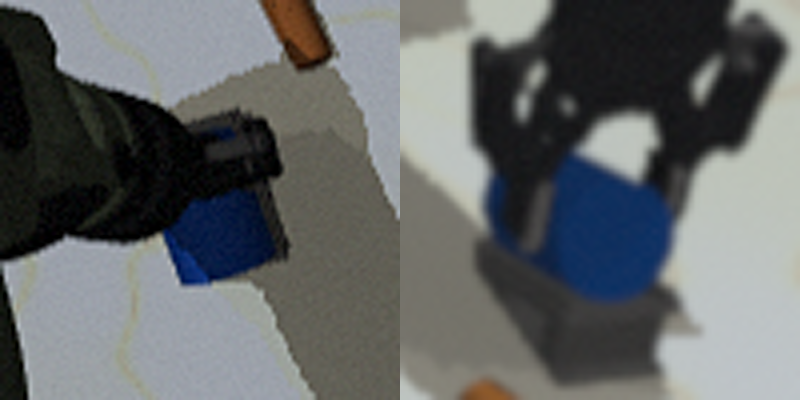

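```bash
python3 -m crank '{"translation":[[0,0,-8],[0,0,-15],[0,0,-30],[0,0,-35],[0,0,-35]],"angular":[[0,0,0],[0,0,0],[0,0,0],[0,0,0],[0,0,0]],"fingers":[0.5,0.5,0.5,0.5,0.5]}' 50
python3 - <<'E'
from h import *
a=grab_frame('top');b=grab_frame('scene')
t=[cv2.resize(i,(400,400),interpolation=cv2.INTER_CUBIC) for i in(a[200:300,110:210],b[160:280,410:530])]
cv2.imwrite('pics/g5.png',np.hstack(t)[:,:,::-1])
E
```

```text
clock: 8.75
tool_pos: [499.5, 349.0, 143.7]
tool_rot: [-0.459, 3.107, 0.0]
contact_force: [0.9, 0.9, -1.3]
opening: 53.5
```

View pics/g5.png

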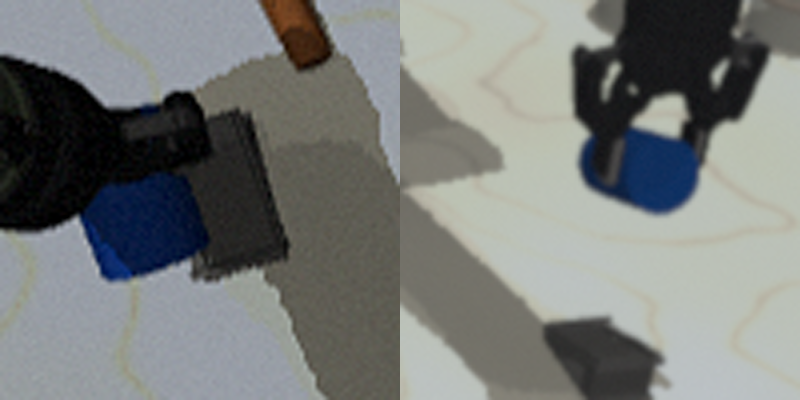

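```bash
python3 -m crank '{"translation":[[0,0,-40],[0,0,-40],[0,0,0],[0,0,0],[0,0,0]],"angular":[[0,0,0],[0,-5,0],[0,-9,0],[0,-9,0],[0,-9,0]],"fingers":[0.5,0.5,0.5,0.5,0.5]}'
python3 to.py 620 60 240 0 20
```

```text
clock: 9.48
tool_pos: [499.1, 348.8, 222.5]
tool_rot: [-0.377, 2.554, 0.11]
contact_force: [1.5, 0.8, -1.9]
opening: 53.6
t 9.47 pos [499.1 348.8 222.5] F [ 1.5  0.8 -1.9] open 53.6 q [ 0.6  0.1 -0.7  0.3 -0.1  0.2]
shift in tool [ -36.7 -311.4    2.3] turn in tool [ 13.3 -37.4  10.7]
```

```bash
python3 -m crank '{"translation":[[-7,-50,0],[-7,-50,0],[-7,-50,0],[-7,-50,0],[0,-50,0]],"angular":[[2.6,-7.5,2.1],[2.6,-7.5,2.1],[2.6,-7.5,2.1],[2.6,-7.5,2.1],[2.6,-7.5,2.1]],"fingers":[0.5,0.5,0.5,0.5,0.5]}'
python3 to.py 620 60 240 0 20
```

```text
clock: 10.1
tool_pos: [583.4, 128.7, 256.3]
tool_rot: [-0.016, 1.975, 0.002]
contact_force: [-9.3, 7.4, -18.9]
opening: 53.7
t 10.1 pos [583.4 128.7 256.3] F [ -9.3   7.4 -18.9] open 53.7 q [ 0.2  0.1 -1.3 -1.  -0.2  0.1]
shift in tool [  1.3 -69.1  39.5] turn in tool [ 0.5 -3.2  0.6]
```

```bash
python3 -m crank '{"translation":[[0,-15,20],[0,-20,20],[0,-20,15],[0,-14,10],[0,0,0]],"angular":[[0,0,0],[0,-1,0],[0,-1,0],[0,-1,0.5],[0,0,0]],"fingers":[0.5,0.5,0.5,0.5,0.5]}'
python3 to.py 680 60 200 0 20
python3 - <<'E'
from h import *
print(env.get_state()['joint_positions'])
a=grab_frame('top');b=grab_frame('scene')
cv2.imwrite('pics/h1t.png',a[:,:,::-1]);cv2.imwrite('pics/h1s.png',b[:,:,::-1])
t=[cv2.resize(i,(400,400),interpolation=cv2.INTER_CUBIC) for i in(a[100:260,210:370],b[150:350,260:460])]
cv2.imwrite('pics/h1.png',np.hstack(t)[:,:,::-1])
E
```

```text
clock: 10.72
tool_pos: [643.7, 60.1, 228.7]
tool_rot: [-0.006, 1.929, 0.007]
contact_force: [-0.6, 1.0, -1.3]
opening: 53.6
t 10.72 pos [643.7  60.1 228.7] F [-0.6  1.  -1.3] open 53.6 q [-0.1  0.3 -1.3 -1.3  0.1 -0. ]
shift in tool [14.1 -0.4 44. ] turn in tool [ 0.5 -0.5  0.1]
[-0.04858894  0.34168142 -1.2824877  -1.26506095  0.05348908 -0.01803052]
```

View pics/h1.png

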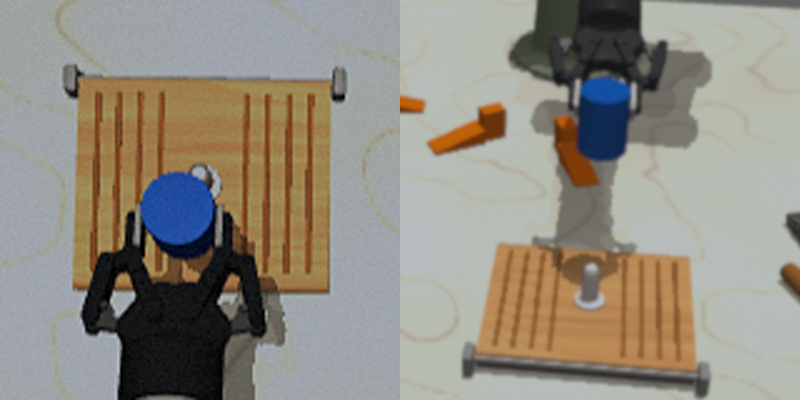

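```bash
python3 -m crank '{"translation":[[5,0,15],[5,0,15],[5,0,15],[0,0,10],[0,0,0]],"angular":[[0,0,0],[0,0,0],[0,0,0],[0,0,0],[0,0,0]],"fingers":[0.5,0.5,0.5,0.5,0.5]}'
cat > cupup.py <<'E'
from fit import *
def up(x): # mouth xyz, tilts deg: axis mouth->closed = up tilted by (tx toward +x, ty toward +y)
    u=np.array([np.tan(np.radians(x[3])),np.tan(np.radians(x[4])),1]);u/=np.linalg.norm(u)
    e=np.cross(u,[0,1,0]);e/=np.linalg.norm(e);f=np.cross(u,e);t=np.linspace(0,2*np.pi,60)
    return [np.array([x[:3]+s*u+28*(np.cos(a)*e+np.sin(a)*f) for s in(0,75) for a in t])]
def meas(tag,guess):
    ms={}
    for n in("top","scene"):
        im=grab_frame(n);cv2.imwrite(f'pics/{tag}_{n}.png',im[:,:,::-1]);im=im.astype(int)
        c=proj(n,[np.array(guess)+[0,0,37]])[0];yy,xx=np.mgrid[:480,:640]
        ms[n]=((im[...,2]-im[...,0]>40)&(np.hypot(xx-c[0],yy-c[1])<60)).astype(np.float32)
    for sel in(('top','scene'),('top',),('scene',)):
        print(sel,*fit(up,{n:ms[n] for n in sel},list(guess)+[0,0],[8,8,8,6,6]))
if __name__=='__main__':
    import sys; meas(sys.argv[1],list(map(float,sys.argv[2:5])))
E
python3 to.py 680 60 200 0 20
python3 cupup.py h2 650 57 155
```

```text
clock: 11.45
tool_pos: [690.5, 62.5, 197.5]
tool_rot: [-0.009, 1.926, 0.009]
contact_force: [0.6, -1.0, -1.7]
opening: 53.7
t 11.45 pos [690.5  62.5 197.5] F [ 0.6 -1.  -1.7] open 53.7 q [-0.   0.5 -1.2 -1.3  0.1 -0. ]
shift in tool [  1.3  -2.4 -10.7] turn in tool [ 0.6 -0.4  0.1]
('top', 'scene') [672.9  65.7 166.8 -13.1  -3.1] 0.24916309118270874
('top',) [675.9  71.  155.2 -13.2  -5.6] 0.05436507984995842
('scene',) [642.7  58.4 155.6  10.4   1.6] 0.09474734216928482
```

Run:
```python
from fit import *
from cupup import up
for n in("top","scene"):
    c=camera_params(n);print(n,-R.from_rotvec(c['rvec']).as_matrix().T@c['tvec'])
t=[]
for n in("top","scene"):
    im=cv2.imread(f'pics/h2_{n}.png');c=proj(n,[[660,60,180]])[0].astype(int)
    t.append(cv2.resize(im[c[1]-40:c[1]+40,c[0]-40:c[0]+40],(400,400),interpolation=cv2.INTER_CUBIC))
cv2.imwrite('pics/h2.png',np.hstack(t))
```

```text
top [ 424.6  -29.9 1258.2]
scene [1546.9   62.2  778.5]
```

View pics/h2.png

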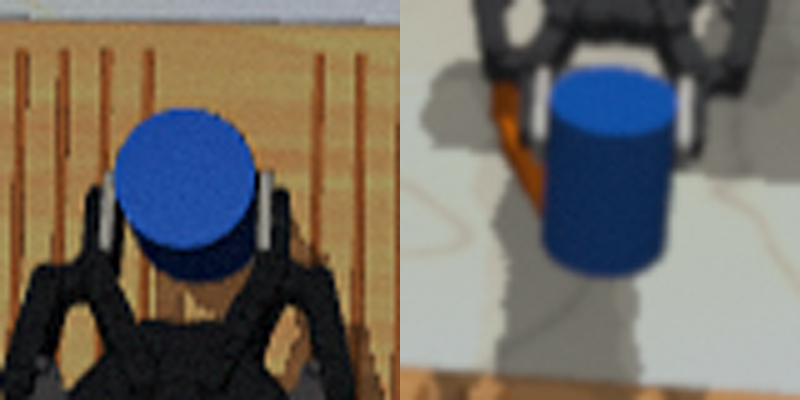

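```bash
cat > cup2.py <<'E'
from fit import *
from cupup import up
import sys
def load(tag,n,g):
    im=cv2.imread(f'pics/{tag}_{n}.png').astype(int);b,gg,r=im[...,0],im[...,1],im[...,2]
    c=proj(n,[np.array(g)+[0,0,37]])[0];yy,xx=np.mgrid[:480,:640]
    body=(b-r>35)&(np.hypot(xx-c[0],yy-c[1])<60)
    hi=np.percentile(b[body],95);lo=np.percentile(b[body],8) 
    face=body&(b>(hi+lo)/2)
    return body.astype(np.float32),face.astype(np.float32)
def run(tag,g):
    D={n:load(tag,n,g) for n in('top','scene')}
    for n in D:
        m=(D[n][1]*255).astype(np.uint8);cs,_=cv2.findContours(m,cv2.RETR_EXTERNAL,cv2.CHAIN_APPROX_NONE);k=max(cs,key=len)
        print(n,D[n][0].sum(),D[n][1].sum(),'ellipse',cv2.fitEllipse(cv2.convexHull(k)))
    def f(x,sel):
        e=0
        for i,n in enumerate(sel):
            P=up(x)[0]
            e+=np.abs(hull(n,P)-D[n][0]).sum()/D[n][0].sum()
            e+=np.abs(hull(n,P[60:])-D[n][1]).sum()/D[n][1].sum()
        return e
    for sel in(('top','scene'),('top',),('scene',)):
        x=np.array(list(g)+[0,0],float);st=np.diag([6,6,6,5,5])
        for _ in range(3):
            r=minimize(f,x,(sel,),method='Nelder-Mead',options=dict(initial_simplex=np.vstack([x,x+st]),xatol=.05,fatol=1e-5,maxiter=500));x=r.x
        u=np.array([np.tan(np.radians(x[3])),np.tan(np.radians(x[4])),1]);u/=np.linalg.norm(u)
        print(sel,x,'closed',x[:3]+75*u,r.fun)
run(sys.argv[1],list(map(float,sys.argv[2:5])))
E
python3 cup2.py h2 658 60 145
```

```text
top 666.0 585.0 ellipse ((281.3934020996094, 162.0761260986328), (26.445085525512695, 27.48036766052246), 77.55947875976562)
scene 948.0 291.0 ellipse ((361.3566589355469, 218.5951385498047), (13.926724433898926, 25.936429977416992), 94.76215362548828)
('top', 'scene') [660.   62.2 158.8  -1.6  -0.1] closed [657.8  62.1 233.8] 0.6364554166793823
('top',) [684.2  73.4 124.8 -14.4  -5.2] closed [665.7  66.8 197.2] 0.15305641293525696
('scene',) [649.6  58.5 153.9   0.1   1.6] closed [649.8  60.6 228.8] 0.153044655919075
```

```bash
python3 -m crank '{"translation":[[13,-0.8,10],[13,-0.8,10],[13,-0.8,10],[13,-0.8,10],[0,0,0]],"angular":[[0,0,0],[0,0,0],[0,0,0],[0,0,0],[0,0,0]],"fingers":[0.5,0.5,0.5,0.5,0.5]}'
python3 to.py 710 59 135 0 20
python3 cupup.py h3 679 59 97 >/dev/null; python3 cup2.py h3 679 59 97
python3 - <<'E'
from fit import *
t=[]
for n in("top","scene"):
    im=cv2.imread(f'pics/h3_{n}.png');c=proj(n,[[680,60,90]])[0].astype(int)
    t.append(cv2.resize(im[c[1]-40:c[1]+40,c[0]-40:c[0]+40],(400,400),interpolation=cv2.INTER_CUBIC))
cv2.imwrite('pics/h3.png',np.hstack(t))
E
```

```text
clock: 12.18
tool_pos: [709.0, 58.9, 133.2]
tool_rot: [-0.008, 1.929, 0.008]
contact_force: [-0.4, -0.7, -1.0]
opening: 53.0
t 12.18 pos [709.   58.9 133.2] F [-0.4 -0.7 -1. ] open 53.0 q [-0.1  0.7 -1.2 -1.5  0.1 -0. ]
shift in tool [-2.   0.1  0.3] turn in tool [ 0.6 -0.5  0.1]
top 622.0 548.0 ellipse ((285.9308776855469, 160.27923583984375), (25.855945587158203, 26.357555389404297), 66.97846984863281)
scene 918.0 310.0 ellipse ((357.79473876953125, 248.09547424316406), (14.822521209716797, 25.700347900390625), 93.59480285644531)
('top', 'scene') [678.6  59.6  95.5  -1.4  -0.4] closed [676.8  59.  170.4] 0.5351899862289429
('top',) [684.   64.9  80.2  -2.9  -2.9] closed [680.2  61.1 155. ] 0.20428457856178284
('scene',) [681.1  56.1  98.3  -0.3   0.7] closed [680.8  57.  173.3] 0.17344243824481964
```

View pics/h3.png

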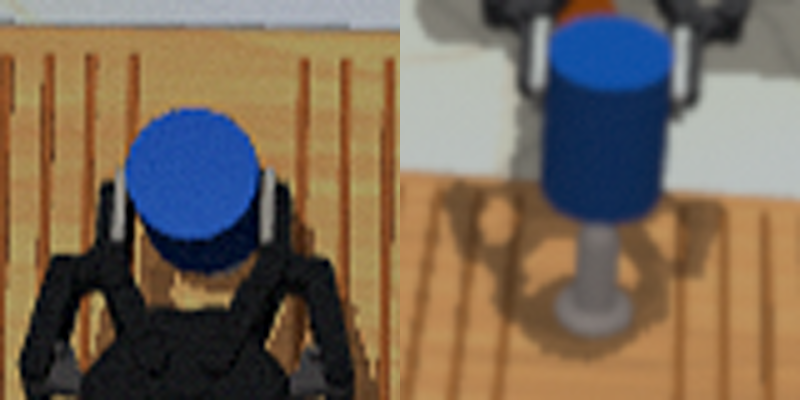

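```bash
python3 -m crank '{"translation":[[11.7,0,4.3],[11.7,0,4.3],[11.7,0,4.3],[11.7,0,4.3],[0,0,0]],"angular":[[0,0,0],[0,0,0],[0,0,0],[0,0,0],[0,0,0]],"fingers":[0.5,0.5,0.5,0.5,0.5]}'
python3 to.py 710 59 135 0 20
python3 -m crank '{"translation":[[4.7,0,1.7],[4.7,0,1.7],[2.8,0,1],[0,0,0]],"angular":[[0,0,0],[0,0,0],[0,0,0],[0,0,0]],"fingers":[0.5,0.5,0.5,0.5]}'
python3 to.py 710 59 135 0 20
```

```text
clock: 12.9
tool_pos: [709.2, 59.1, 84.5]
tool_rot: [-0.008, 1.927, 0.008]
contact_force: [-0.6, -0.1, -1.2]
opening: 53.6
t 12.9 pos [709.2  59.1  84.5] F [-0.6 -0.1 -1.2] open 53.6 q [-0.   0.9 -1.1 -1.7  0.1 -0. ]
shift in tool [-47.7  -0.  -16.8] turn in tool [ 0.6 -0.4  0.1]
clock: 13.4
tool_pos: [709.1, 59.1, 71.1]
tool_rot: [-0.008, 1.927, 0.008]
contact_force: [-0.5, 0.1, -0.7]
opening: 53.5
t 13.4 pos [709.1  59.1  71.1] F [-0.5  0.1 -0.7] open 53.5 q [-0.   0.9 -1.1 -1.7  0.1 -0. ]
shift in tool [-60.2   0.  -21.4] turn in tool [ 0.6 -0.4  0.1]
```

```bash
python3 -m crank '{"translation":[[1.9,0,0.7],[1.9,0,0.7],[0,0,0]],"angular":[[0,0,0],[0,0,0],[0,0,0]],"fingers":[0.5,0.5,0.5]}'
python3 -m crank '{"translation":[[1.4,0,0.5],[1.4,0,0.5],[0,0,0]],"angular":[[0,0,0],[0,0,0],[0,0,0]],"fingers":[0.5,0.5,0.5]}'
python3 cupup.py h4 679 59 28
python3 - <<'E'
from fit import *
t=[]
for n in("top","scene"):
    im=cv2.imread(f'pics/h4_{n}.png');c=proj(n,[[680,60,40]])[0].astype(int)
    t.append(cv2.resize(im[c[1]-40:c[1]+40,c[0]-40:c[0]+40],(400,400),interpolation=cv2.INTER_CUBIC))
cv2.imwrite('pics/h4.png',np.hstack(t))
E
```

```text
clock: 13.78
tool_pos: [709.1, 59.0, 67.1]
tool_rot: [-0.008, 1.927, 0.008]
contact_force: [-0.7, -0.2, -1.0]
opening: 53.6
clock: 14.15
tool_pos: [709.1, 59.1, 64.2]
tool_rot: [-0.008, 1.927, 0.008]
contact_force: [-0.2, -0.3, -0.6]
opening: 53.7
('top', 'scene') [690.3  61.6  33.7 -12.5  -2.1] 0.28775566816329956
('top',) [693.4  67.1  17.7 -12.   -4.7] 0.05603876709938049
('scene',) [670.1  55.9  30.9  13.1   1.1] 0.08439727127552032
```

View pics/h4.png

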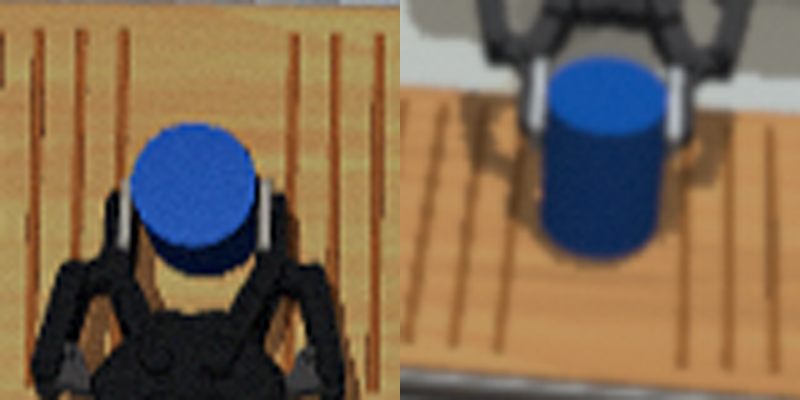

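The cup is over the peg and just above the board, with the rim at about (600,255) in the scene crop and no contact force yet. I'll creep down until it touches.

```bash
python3 -m crank '{"translation":[[0.95,0,0.35],[0.95,0,0.35],[0,0,0]],"angular":[[0,0,0],[0,0,0],[0,0,0]],"fingers":[0.5,0.5,0.5]}'
```

```text
clock: 14.62
tool_pos: [709.5, 59.0, 63.4]
tool_rot: [-0.008, 1.925, 0.008]
contact_force: [-1.6, -0.6, 4.3]
opening: 53.6
```

```bash
python3 -m crank '{"translation":[[0.95,0,0.35],[0.95,0,0.35],[0,0,0]],"angular":[[0,0,0],[0,0,0],[0,0,0]],"fingers":[0.5,0.5,0.5]}'
```

```text
clock: 15.0
tool_pos: [710.2, 59.0, 63.4]
tool_rot: [-0.008, 1.921, 0.008]
contact_force: [-5.7, -0.7, 11.7]
opening: 53.7
```

```bash
python3 -m crank '{"translation":[[-0.9,0,-0.3],[0,0,0],[0,0,0],[0,0,0],[0,0,0]],"angular":[[0,0,0],[0,0,0],[0,0,0],[0,0,0],[0,0,0]],"fingers":[0.6,0.7,0.8,0.9,1]}'
python3 -m crank '{"translation":[[0,0,-5],[0,0,-10],[0,0,-20],[0,0,-30],[0,0,-20]],"angular":[[0,0,0],[0,0,0],[0,0,0],[0,0,0],[0,0,0]],"fingers":[1,1,1,1,1]}'
python3 to.py 600 59 135 0 20
python3 cupup.py h5 679 59 26
python3 - <<'E'
from fit import *
t=[]
for n in("top","scene"):
    im=cv2.imread(f'pics/h5_{n}.png');c=proj(n,[[680,60,40]])[0].astype(int)
    t.append(cv2.resize(im[c[1]-60:c[1]+60,c[0]-60:c[0]+60],(400,400),interpolation=cv2.INTER_CUBIC))
cv2.imwrite('pics/h5.png',np.hstack(t))
E
```

```text
clock: 15.62
tool_pos: [709.0, 59.1, 61.0]
tool_rot: [-0.008, 1.927, 0.008]
contact_force: [0.5, 0.0, 0.6]
opening: 85.2
clock: 16.25
tool_pos: [644.9, 60.7, 84.2]
tool_rot: [-0.006, 1.924, 0.006]
contact_force: [0.9, -0.9, 0.5]
opening: 85.7
t 16.25 pos [644.9  60.7  84.2] F [ 0.9 -0.9  0.5] open 85.7 q [-0.1  1.  -1.3 -1.9  0.1 -0. ]
shift in tool [-32.2  -1.3 -59.7] turn in tool [ 0.4 -0.2  0.1]
('top', 'scene') [690.6  62.3  31.8 -12.1  -2.8] 0.29013192653656006
('top',) [695.1  66.   10.7 -11.9  -4. ] 0.05148514732718468
('scene',) [666.6  55.4  27.   13.9   1.2] 0.11182598024606705
```

View pics/h5.png

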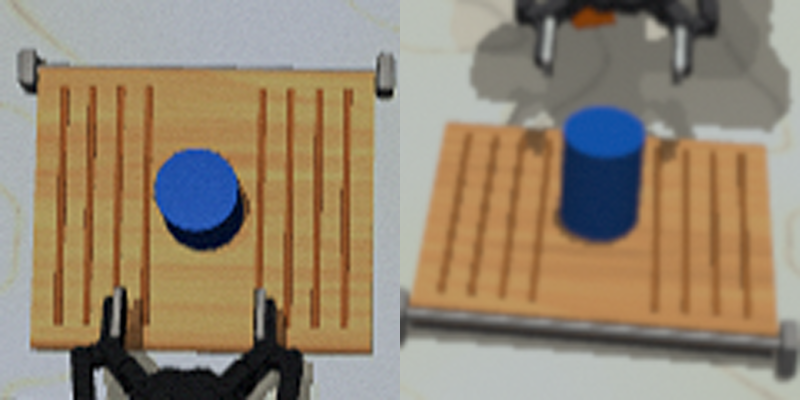

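The cup stands upright over the peg, released. I'll back up and away carefully, as q3 and q4 are near their limits, and pitch the tool down.

```bash
python3 -m crank '{"translation":[[-20,0,-7],[-25,0,-13],[-25,0,-18],[-22,0,-25],[-15,0,-30]],"angular":[[0,3,0],[0,8,0],[0,8,0],[0,8,0],[0,8,0]],"fingers":[1,1,1,1,1]}'
python3 to.py 471 -250 150 -18 90
```

```text
clock: 16.98
tool_pos: [643.0, 60.1, 154.3]
tool_rot: [-0.008, 2.272, 0.005]
contact_force: [1.6, -0.5, -0.1]
opening: 85.5
t 16.98 pos [643.   60.1 154.3] F [ 1.6 -0.5 -0.1] open 85.5 q [-0.   0.2 -1.1 -0.6  0.  -0. ]
shift in tool [ 115.4 -308.8 -130.7] turn in tool [ 8.1 49.4 17.2]
```

```bash
python3 -m crank '{"translation":[[-4,-10,-14],[-4,-15,-14],[0,-20,-14],[2,-30,-10],[5,-30,-5]],"angular":[[0,8,0],[0,8,0],[0,8,0],[0,8,0],[0,8,0]],"fingers":[1,1,1,1,1]}'
python3 to.py 471 -250 150 -18 90
```

```text
clock: 17.6
tool_pos: [614.4, -40.1, 193.0]
tool_rot: [-0.012, 2.904, 0.001]
contact_force: [1.3, 0.5, -0.9]
opening: 85.6
t 17.6 pos [614.4 -40.1 193. ] F [ 1.3  0.5 -0.9] open 85.6 q [-0.2  0.3 -0.3  0.7  0.1 -0.2]
shift in tool [ 151.1 -208.8    7.7] turn in tool [ 2.2 13.5 18.4]
```

```bash
python3 -m crank '{"translation":[[30,-40,2],[30,-42,2],[30,-42,2],[30,-42,2],[15,-20,0]],"angular":[[0.4,4,3],[0.4,5,4],[0.4,4.5,4],[0.4,0,4],[0,0,3]],"fingers":[1,1,1,1,1]}'
python3 to.py 472.4 -250.6 120 -18 90
```

```text
clock: 18.23
tool_pos: [461.9, -210.9, 167.2]
tool_rot: [0.487, 3.102, -0.008]
contact_force: [0.1, -0.4, -0.2]
opening: 85.7
t 18.23 pos [ 461.9 -210.9  167.2] F [ 0.1 -0.4 -0.2] open 85.7 q [-0.6  0.3 -0.4  0.9 -0.  -0.3]
shift in tool [-22.1 -34.4  47.4] turn in tool [-0.3  0.1  0.2]
```

```bash
python3 -m crank '{"translation":[[-11,-17,17],[-11,-17,20],[0,0,10],[0,0,0]],"angular":[[0,0,0],[0,0,0],[0,0,0],[0,0,0]],"fingers":[1,1,1,1]}'
python3 to.py 472.4 -250.6 120 -18 90
python3 - <<'E'
from h import *
a=grab_frame('top');b=grab_frame('scene')
t=[cv2.resize(i,(400,400),interpolation=cv2.INTER_CUBIC) for i in(a[200:300,380:480],b[170:290,180:300])]
cv2.imwrite('pics/w1.png',np.hstack(t)[:,:,::-1])
E
```

```text
clock: 18.73
tool_pos: [473.7, -248.0, 120.3]
tool_rot: [0.481, 3.104, -0.006]
contact_force: [-0.2, 0.2, 0.0]
opening: 85.5
t 18.73 pos [ 473.7 -248.   120.3] F [-0.2  0.2  0. ] open 85.5 q [-0.6  0.4 -0.4  0.8 -0.  -0.3]
shift in tool [ 0.5 -2.9  0.3] turn in tool [-0.2  0.1  0.4]
```

View pics/w1.png

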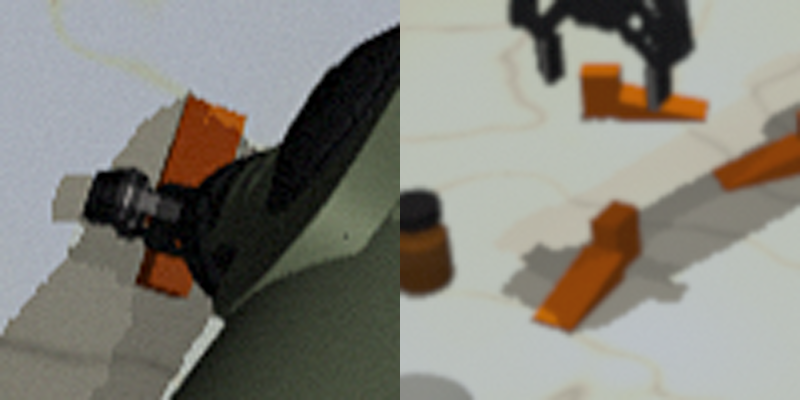

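```bash
python3 -m crank '{"translation":[[0.5,-3,33],[0,0,33],[0,0,25],[0,0,12],[0,0,4]],"angular":[[0,0,0],[0,0,0],[0,0,0],[0,0,0],[0,0,0]],"fingers":[1,1,1,1,1]}'
python3 -m crank '{"translation":[[0,0,0],[0,0,0],[0,0,0],[0,0,0],[0,0,0]],"angular":[[0,0,0],[0,0,0],[0,0,0],[0,0,0],[0,0,0]],"fingers":[0.6,0.4,0.25,0.1,0.1]}' 40
python3 -m crank '{"translation":[[0,0,0],[0,0,0],[0,0,0]],"angular":[[0,0,0],[0,0,0],[0,0,0]],"fingers":[0.1,0.1,0.1]}' 60
```

```text
clock: 19.45
tool_pos: [473.9, -252.3, 14.3]
tool_rot: [0.48, 3.101, -0.009]
contact_force: [0.1, -0.2, 0.4]
opening: 85.4
clock: 20.08
tool_pos: [474.1, -252.8, 14.8]
tool_rot: [0.481, 3.1, -0.009]
contact_force: [-0.8, 0.6, 5.8]
opening: 22.4
clock: 20.45
tool_pos: [474.1, -252.8, 15.0]
tool_rot: [0.481, 3.1, -0.009]
contact_force: [-1.9, 2.0, 6.8]
opening: 22.2
```

```bash
python3 -m crank '{"translation":[[0,0,-5],[0,0,-15],[0,0,-20],[0,0,0]],"angular":[[0,0,0],[0,0,0],[0,0,0],[0,0,0]],"fingers":[0.1,0.1,0.1,0.1]}'
python3 to.py 468 59 55 0.3 90
python3 - <<'E'
from h import *
a=grab_frame('top');b=grab_frame('scene')
t=[cv2.resize(i,(400,400),interpolation=cv2.INTER_CUBIC) for i in(a[200:300,380:480],b[170:290,180:300])]
cv2.imwrite('pics/w2.png',np.hstack(t)[:,:,::-1])
E
```

```text
clock: 20.95
tool_pos: [475.0, -253.3, 56.0]
tool_rot: [0.481, 3.098, -0.011]
contact_force: [-0.5, -0.0, -1.7]
opening: 21.8
t 20.95 pos [ 475.  -253.3   56. ] F [-0.5 -0.  -1.7] open 21.8 q [-0.6  0.5 -0.4  0.7 -0.  -0.3]
shift in tool [101.2 295.5  -1.5] turn in tool [ -0.4   0.4 -17.9]
```

View pics/w2.png

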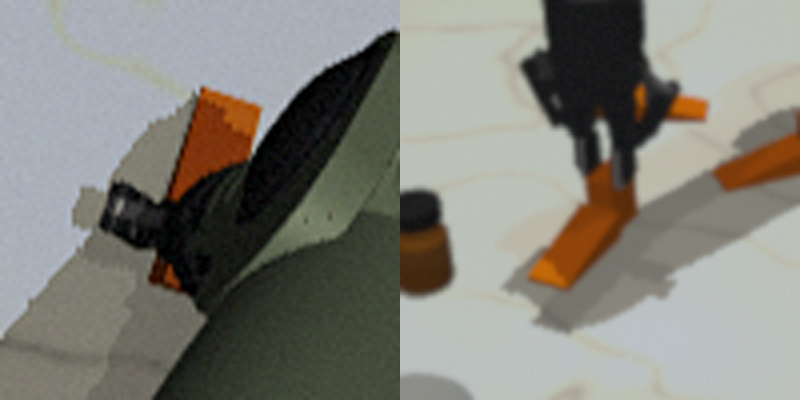

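```bash
python3 -m crank '{"translation":[[12,34,-1],[17,50,-1],[17,50,0],[17,50,0],[17,50,0]],"angular":[[0,0,0],[0,0,0],[0,0,0],[0,0,0],[0,0,0]],"fingers":[0.1,0.1,0.1,0.1,0.1]}'
python3 -m crank '{"translation":[[13,40,0],[4,15,0],[0,0,0],[0,0,0],[0,0,0]],"angular":[[0,0,0],[0,0,-6],[0,0,-6],[0,0,-6],[0,0,0]],"fingers":[0.1,0.1,0.1,0.1,0.1]}'
python3 to.py 466 59 55 0.3 90
```

```text
clock: 21.68
tool_pos: [467.5, -3.4, 54.0]
tool_rot: [0.482, 3.102, -0.008]
contact_force: [0.9, -0.0, -2.4]
opening: 22.0
clock: 22.3
tool_pos: [468.0, 52.6, 53.7]
tool_rot: [-0.009, 3.14, -0.009]
contact_force: [0.4, -0.7, -0.9]
opening: 21.6
t 22.3 pos [468.   52.6  53.7] F [ 0.4 -0.7 -0.9] open 21.6 q [-0.   0.3 -0.6  0.6 -0.  -0.1]
shift in tool [ 2.   6.4 -1.3] turn in tool [-0.3  0.1  0. ]
```

Now I'll move to y = 59, x = 462, descend to just above the bench, and look.

```bash
python3 -m crank '{"translation":[[5,6.3,10],[0,0,15],[0,0,10],[0,0,0]],"angular":[[0,0,0],[0,0,0],[0,0,0],[0,0,0]],"fingers":[0.1,0.1,0.1,0.1]}'
python3 to.py 466 59 15 0.3 90
python3 - <<'E'
from h import *
a=grab_frame('top');b=grab_frame('scene')
cv2.imwrite('pics/w3t.png',a[:,:,::-1]);cv2.imwrite('pics/w3s.png',b[:,:,::-1])
t=[cv2.resize(i,(400,400),interpolation=cv2.INTER_CUBIC) for i in(a[190:310,240:360],b[170:290,290:410])]
cv2.imwrite('pics/w3.png',np.hstack(t)[:,:,::-1])
E
```

```text
clock: 22.8
tool_pos: [462.5, 58.7, 18.3]
tool_rot: [-0.009, 3.141, -0.009]
contact_force: [-0.1, -0.3, -1.6]
opening: 21.6
t 22.8 pos [462.5  58.7  18.3] F [-0.1 -0.3 -1.6] open 21.6 q [-0.   0.4 -0.6  0.5 -0.  -0. ]
shift in tool [-3.5  0.3  3.3] turn in tool [-0.3  0.   0. ]
```

View pics/w3.png

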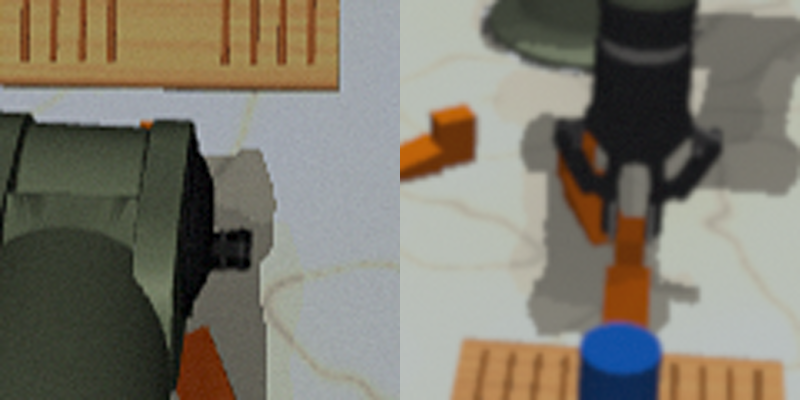

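```bash
python3 -m crank '{"translation":[[0,0,1.5],[0,0,1.5],[0,0,0]],"angular":[[0,0,0],[0,0,0],[0,0,0]],"fingers":[0.1,0.1,0.1]}'
python3 -m crank '{"translation":[[0,0,1],[0,0,1],[0,0,0]],"angular":[[0,0,0],[0,0,0],[0,0,0]],"fingers":[0.1,0.1,0.1]}'
```

```text
clock: 23.28
tool_pos: [463.8, 58.5, 16.4]
tool_rot: [-0.01, 3.139, -0.009]
contact_force: [-0.4, 0.9, -2.4]
opening: 21.8
clock: 23.65
tool_pos: [463.8, 58.7, 14.9]
tool_rot: [-0.01, 3.139, -0.009]
contact_force: [-2.1, -0.4, 7.3]
opening: 21.8
```

```bash
python3 -m crank '{"translation":[[0,0,0],[0,0,0],[0,0,0]],"angular":[[0,0,0],[0,0,0],[0,0,0]],"fingers":[0.4,0.4,0.4]}'
python3 -m crank '{"translation":[[0,0,-1],[0,0,0],[0,0,0],[0,0,0]],"angular":[[0,0,0],[0,0,0],[0,0,0],[0,0,0]],"fingers":[0.1,0.1,0.1,0.1]}' 50
python3 - <<'E'
from fit import *
b=grab_frame('scene');a=grab_frame('top')
cv2.imwrite('pics/w4s.png',b[:,:,::-1])
im=b.astype(int);h=cv2.cvtColor(b,cv2.COLOR_RGB2HSV)
for x in(456,460,464):
  print(x,proj('scene',wedgem([x,58.5,0.3])[1][[0,1,2,3,4,5,6,7]]).round(1).tolist())
t=cv2.resize(b[210:270,320:400],(800,600),interpolation=cv2.INTER_CUBIC);cv2.imwrite('pics/w4.png',t[:,:,::-1])
E
```

```text
clock: 24.02
tool_pos: [463.8, 58.5, 14.3]
tool_rot: [-0.01, 3.139, -0.009]
contact_force: [0.6, -0.6, 0.3]
opening: 34.4
clock: 24.52
tool_pos: [463.6, 58.5, 15.2]
tool_rot: [-0.01, 3.139, -0.009]
contact_force: [0.3, -0.4, -2.1]
opening: 22.1
456 [[351.3, 256.5], [351.7, 249.2], [364.7, 257.4], [365.2, 250.1], [349.7, 274.9], [349.8, 273.7], [363.9, 275.9], [364.0, 274.7]]
460 [[351.2, 257.4], [351.6, 250.1], [364.6, 258.3], [365.2, 251.0], [349.7, 275.9], [349.7, 274.6], [363.8, 276.9], [363.9, 275.6]]
464 [[351.1, 258.3], [351.5, 251.0], [364.6, 259.2], [365.1, 251.9], [349.6, 276.8], [349.6, 275.6], [363.8, 277.9], [363.9, 276.6]]
```

View pics/w4.png

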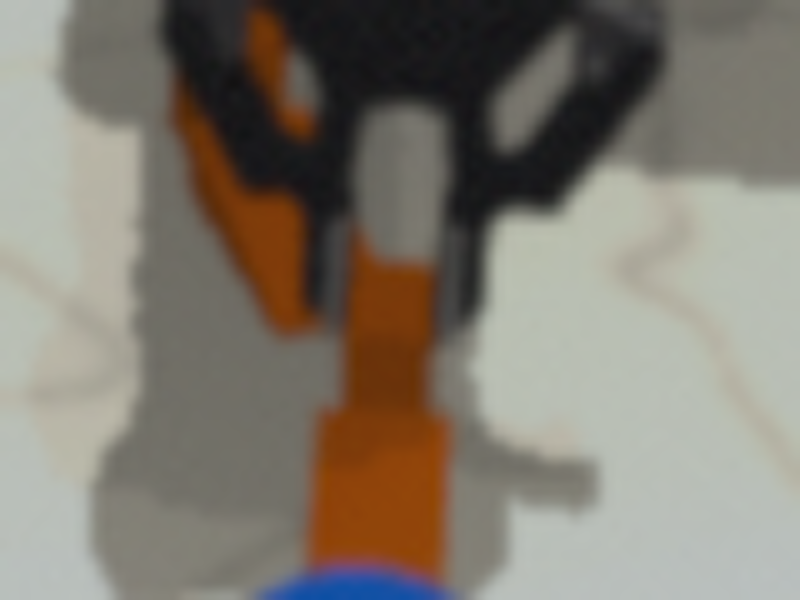

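```bash
python3 -m crank '{"translation":[[-8,0,0],[-12,0,0],[-12,0,0],[-12,0,0],[-6,0,0]],"angular":[[0,0,0],[0,0,0],[0,0,0],[0,0,0],[0,0,0]],"fingers":[0.1,0.1,0.1,0.1,0.1]}' 60
python3 -m crank '{"translation":[[-3,0,0],[-3,0,0],[-3,0,0],[0,0,0]],"angular":[[0,0,0],[0,0,0],[0,0,0],[0,0,0]],"fingers":[0.1,0.1,0.1,0.1]}'
```

```text
clock: 25.25
tool_pos: [515.0, 58.8, 15.4]
tool_rot: [-0.01, 3.138, -0.009]
contact_force: [0.3, -1.6, -1.2]
opening: 21.5
clock: 25.75
tool_pos: [521.6, 59.0, 15.2]
tool_rot: [-0.01, 3.141, -0.009]
contact_force: [-3.0, -0.5, -0.4]
opening: 21.6
```

Fx = -3 N, so contact begins at TCP x of about 521, as predicted. About 19 mm more should give roughly a 5 mm lift.

```bash
python3 -m crank '{"translation":[[-3,0,0],[-3,0,0],[-3,0,0],[-2,0,0],[0,0,0]],"angular":[[0,0,0],[0,0,0],[0,0,0],[0,0,0],[0,0,0]],"fingers":[0.1,0.1,0.1,0.1,0.1]}'
python3 -m crank '{"translation":[[-3,0,0],[-3,0,0],[-2,0,0],[0,0,0]],"angular":[[0,0,0],[0,0,0],[0,0,0],[0,0,0]],"fingers":[0.1,0.1,0.1,0.1]}'
python3 to.py 540 59 15 0.3 90
python3 - <<'E'
from fit import *
b=grab_frame('scene');a=grab_frame('top')
cv2.imwrite('pics/w5s.png',b[:,:,::-1]);cv2.imwrite('pics/w5t.png',a[:,:,::-1])
t=[cv2.resize(i,(400,400),interpolation=cv2.INTER_CUBIC) for i in(a[110:230,230:350],b[220:340,295:415])]
cv2.imwrite('pics/w5.png',np.hstack(t)[:,:,::-1])
E
```

```text
clock: 26.38
tool_pos: [527.5, 59.1, 15.0]
tool_rot: [0.01, -3.134, 0.01]
contact_force: [-14.0, 0.4, 11.4]
opening: 21.7
clock: 26.88
tool_pos: [535.8, 59.1, 15.0]
tool_rot: [0.01, -3.134, 0.01]
contact_force: [-14.2, -0.4, 11.0]
opening: 21.9
t 26.88 pos [535.8  59.1  15. ] F [-14.2  -0.4  11. ] open 21.9 q [-0.   0.5 -0.5  0.6 -0.  -0. ]
shift in tool [-4.2 -0.1 -0.1] turn in tool [-0.4 -0.4  0.1]
```

View pics/w5.png

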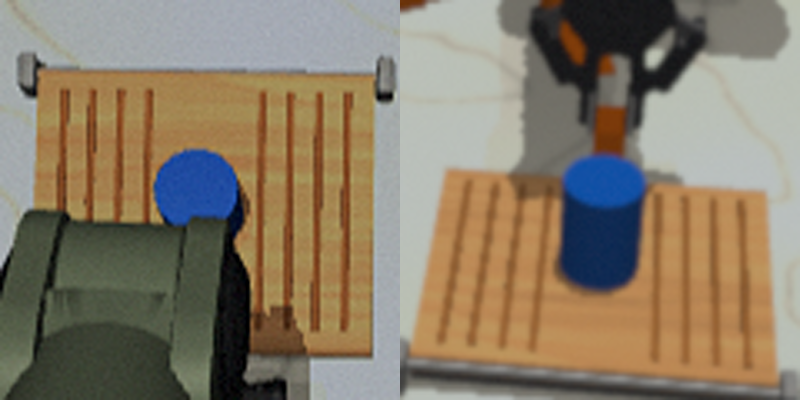

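```bash
cat > lift.py <<'E'
from fit import *
import sys
ref=cv2.cvtColor(cv2.imread('pics/scene0.png'),cv2.COLOR_BGR2GRAY).astype(np.float32)
cur=cv2.cvtColor(cv2.imread(sys.argv[1]),cv2.COLOR_BGR2GRAY).astype(np.float32)
# edge row: gradient-weighted, columns along the front edge top line
def row(im,y):
    p=proj('scene',[[583,y,24]])[0];u=int(round(p[0]));v=int(round(p[1]))
    col=im[v-9:v+10,u-2:u+3].mean(1);g=np.clip(-np.diff(col),0,None);g[g<g.max()*.3]=0
    return v-9+.5+(g*np.arange(len(g))).sum()/g.sum()
for dz in(0,5): print('pred shift',dz,proj('scene',[[581,150,24+dz]])[0]-proj('scene',[[581,150,24]])[0])
for y in(-45,-35,-25,-15,120,130,140,150,160,170):
    print(y,round(row(ref,y),2),round(row(cur,y),2),'d',round(row(cur,y)-row(ref,y),2))
E
python3 lift.py pics/h5_scene.png; echo; python3 lift.py pics/w5s.png
```

```text
pred shift 0 [0. 0.]
pred shift 5 [ 0.2 -1.6]
-45 271.98 272.0 d 0.02
-35 271.6 271.6 d -0.0
-25 272.75 273.19 d 0.44
-15 272.39 270.81 d -1.58
120 276.5 277.86 d 1.36
130 276.55 276.54 d -0.0
140 277.31 276.91 d -0.4
150 277.3 277.3 d -0.0
160 278.33 278.33 d -0.0
170 277.56 277.6 d 0.04

pred shift 0 [0. 0.]
pred shift 5 [ 0.2 -1.6]
-45 271.98 270.94 d -1.04
-35 271.6 270.6 d -1.0
-25 272.75 271.97 d -0.78
-15 272.39 270.67 d -1.71
120 276.5 275.47 d -1.03
130 276.55 275.56 d -0.99
140 277.31 276.34 d -0.97
150 277.3 276.34 d -0.96
160 278.33 277.06 d -1.27
170 277.56 276.55 d -1.01
```

The front edge has risen about 3.1 mm, from a pixel shift of about -1.0 where 5 mm would give -1.6. I'll push another 6 mm.

```bash
python3 -m crank '{"translation":[[-2,0,0],[-2,0,0],[-2,0,0],[0,0,0],[0,0,0]],"angular":[[0,0,0],[0,0,0],[0,0,0],[0,0,0],[0,0,0]],"fingers":[0.1,0.1,0.1,0.1,0.1]}'
python3 to.py 540 59 15 0.3 90
python3 - <<'E'
from fit import *
b=grab_frame('scene')
cv2.imwrite('pics/w6s.png',b[:,:,::-1])
t=[cv2.resize(i,(400,400),interpolation=cv2.INTER_CUBIC) for i in(b[200:280,315:395],b[220:340,295:415])]
cv2.imwrite('pics/w6.png',np.hstack(t)[:,:,::-1])
E
python3 lift.py pics/w6s.png
```

```text
clock: 27.6
tool_pos: [541.9, 59.1, 15.0]
tool_rot: [0.01, -3.134, 0.01]
contact_force: [-14.6, -0.2, 10.1]
opening: 21.8
t 27.6 pos [541.9  59.1  15. ] F [-14.6  -0.2  10.1] open 21.8 q [-0.   0.5 -0.4  0.6 -0.  -0. ]
shift in tool [ 1.9 -0.1 -0. ] turn in tool [-0.4 -0.4  0.1]
pred shift 0 [0. 0.]
pred shift 5 [ 0.2 -1.6]
-45 271.98 270.25 d -1.73
-35 271.6 270.31 d -1.29
-25 272.75 270.96 d -1.79
-15 272.39 270.69 d -1.7
120 276.5 274.61 d -1.9
130 276.55 275.07 d -1.47
140 277.31 275.91 d -1.4
150 277.3 275.53 d -1.77
160 278.33 276.84 d -1.49
170 277.56 276.41 d -1.15
```

View pics/w6.png

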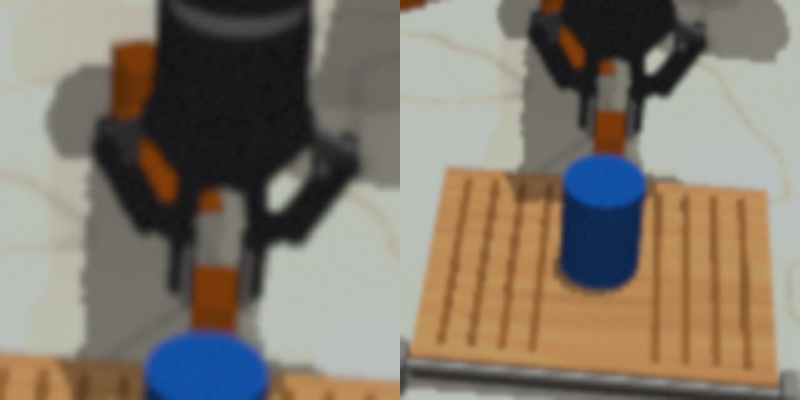

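Lift is about 5 mm, the cup stands on the peg and the wedge is held flat. I'll do one settling row set, a last check of the bystanders, then hand in.

```bash
python3 -m crank '{"translation":[[0,0,0],[0,0,0],[0,0,0],[0,0,0]],"angular":[[0,0,0],[0,0,0],[0,0,0],[0,0,0]],"fingers":[0.1,0.1,0.1,0.1]}'
python3 - <<'E'
from fit import *
a=grab_frame('top');b=grab_frame('scene')
cv2.imwrite('pics/f_s.png',b[:,:,::-1])
for q in('tub','dye_jar','mallet','cup_mouth','peg_foot','board_edge','wedge'): print(q,[(np.round(r['centre']),round(r['confidence'],2)) for r in spot_point('scene',q)][:4])
E
python3 lift.py pics/f_s.png | tail -6
```

```text
clock: 28.15
tool_pos: [541.9, 59.1, 15.0]
tool_rot: [0.01, -3.134, 0.01]
contact_force: [-12.9, -0.6, 10.7]
opening: 21.6
tub [(array([ 753., -327.,   -1.]), 0.9), (array([ 512., -398.,    3.]), 0.67), (array([675.,  60., 102.]), 0.18)]
dye_jar [(array([ 516., -394.,    4.]), 0.96), (array([679.,  54.,  30.]), 0.28)]
mallet [(array([685., 361.,  -3.]), 0.9), (array([498., 344.,  -2.]), 0.36)]
cup_mouth [(array([678.,  58.,  30.]), 0.82), (array([ 749., -327.,   -2.]), 0.73)]
peg_foot [(array([680.,  58.,  29.]), 0.65)]
board_edge [(array([586.,  56.,  20.]), 0.8)]
wedge [(array([ 237., -325.,    2.]), 0.85), (array([ 287., -102.,   -1.]), 0.82), (array([314.,   1.,   2.]), 0.72), (array([497., 345.,   0.]), 0.7)]
120 276.5 274.87 d -1.64
130 276.55 275.04 d -1.5
140 277.31 275.91 d -1.39
150 277.3 275.55 d -1.75
160 278.33 276.83 d -1.5
170 277.56 276.4 d -1.16
```

```bash
python3 -c "
from bench import env
print(env.hand_in())"
```

```text
the job is handed in; nothing more can be done
None
```

The job is handed in; no verdict was reported. The blue cup is upside down over the peg and let go of. I picked the wedge farthest from the base (530 mm away) and pushed it under the board's front edge. It is still held there.

**Last checks before handing in:**
- **Board lift:** front edge raised about 4.7 mm by pixel shift. The point network put the edge at 20 mm, a lift of about 8 mm (accuracy about 4 mm). I trusted the pixel shift, which agrees with the wedge geometry.
- **Cup:** `cup_mouth` about 2 mm horizontally from `peg_foot`. The tilt was judged only from the pictures: the plain cylinder outline fits gave up to 14°, the two cameras disagreeing, because the shape constrains tilt poorly.
- **Wedge:** gripper closed on it at 21.6 mm. The reading runs about 2 mm low, so this fits the 24 mm block. The tool was steady at the bench-contact height with a constant 13–14 N push. The network did not report the held wedge in the last scene picture, so its position comes from the tool pose and the earlier fit.
- **Bystanders:** jar, tub and mallet within about 6 mm of where they were first seen, within the network's accuracy. Time used was about 28.5 s.

The first grips on the cup sat too high because the pads stand back when open. I reopened and lowered three times before lifting it.

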